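Roll the glued tube one turn under the float

ROBOT

A 6-joint arm with a two-finger parallel gripper is mounted at the origin on the work surface. World frame = base frame: x ahead of the robot, y to its left, z up, the work surface at z = 0. Lengths are in m, angles in rad, forces in N, time in s.
With the tool pointing down it reaches from about 0.325 to 0.85 m from the base axis. Payload 4.4 kg.
Tool frame: the origin (TCP) lies midway between the tips of the shut fingers; the grasp point (between the pads) lies bot.tcp_to_grasp behind it (bot.tcp_to_grasp is the distance from the TCP to the grasp point, in m); z points along the fingers, y is the line along which they close (so a half turn about z gives the same grasp; the last joint's range is limited). The gripper opens to 94 mm and grips with 3 to 60 N. Pads are 16 mm wide; open, the fingers measure 119 mm over their backs; the gripper's body (75 mm by 177 mm) begins 78 mm behind the grasp point.
Start: joints at [-1.298, 0.207, 1.542, -0, 1.393, -0.15], TCP at [0.236, -0.524, 0.205] pointing down, gripper open.
Joint ranges: [-2.73, 2.73], [-0.86, 2.22], [0.23, 2.46], [-1.11, 4.25], [0.08, 2.63], [-2.82, 2.82]. Speed limits (rad/s): [2.79, 2.79, 3.14, 3.14, 3.14, 3.14].

INTERFACE

Orientations are given as a rotation vector (axis times angle).
In Python, from bench import bot, viewer gives the robot as it stands.
- The arm moves only by the tool drive_tool, never from a script. Its argument "deltas" is a list of rows, each an object with "linear": the shift along the tool's x, y, z in cm, a list of three; "dr": the turn, a rotation vector about the tool's x, y, z in units of 5 degrees (1.0 is 5 degrees), a list of three. In form: [{"linear": [tx, ty, tz], "dr": [ax, ay, az]}, ...]. A call has 1 to 8 rows; each row is the pose to reach, as a shift and turn from the pose commanded when the call began, along the tool's axes at that moment; what a row does not reach only later rows make up. A row lasts 1/10 s, in which the tool goes at most 50 mm and 8.59 degrees, less where a joint would pass 70% of its speed; a pose out of reach is approached as far as the arm can. A call with a gripper value outside its range is refused whole. "grip" is the finger opening in cm, from 0 to 9.4, set as the call begins (left out, the last holds). The fingers move at their own pace and stop on an object; "newtons" is the grip in N (left out, the last holds). Time passes only in rows, so rows that repeat a pose let the fingers close. It gives the time, the measured TCP pose, the force, the opening and the grip force at its end, in the units of the state.
- bot.sense(): the state, without advancing time (a new reading comes with each control period).
- viewer.get_image(name): name is "scene" or "top" or "wrist"; returns (picture, depth): 480x640x3 uint8, red, green, blue; 480x640 float32, m along the optical axis (not along the pixel's ray), 0 where there is no reading.
- viewer.camera_info(name): a dict with "fx", "fy", "cx", "cy" (pixels), "R" (3x3) and "t" (3): a world point X has camera coordinates R X + t. Camera axes: x right, y down, z forward; pixel columns grow to the right and rows downward; lengths in m; the calibration is good to about 2 mm. A picture is of the moment at which its call begins: read the wrist's pose just before it. camera_info takes no time and is no camera call; for the wrist camera it gives the pose at the moment of the call.
- bot.job_done(): hands the job in; it is judged then, once.
The state is a dict: "time": time; "qpos": joint angles; "qvel": joint speeds; "tau": joint torques, N m; "tcp_pos": TCP position; "tcp_rot": TCP orientation; "contact_force": force on the tool from outside, world axes, zero at the start; "torque": the same for the moment, N m; "opening": opening from 0.0 (shut) to 1.0 (fully open); "finger_force": force on a finger pad.
Only numpy, scipy, OpenCV 4.12 (cv2) and the standard library are available. Lean on these libraries where they do the work, as an engineer would, in place of code of your own. Each camera call takes 0.05 s, during which the arm holds its last target. There are 200 camera calls.

TASK

The paper wrap on the cardboard tube has just been glued: bed it down by rolling the tube one full turn under the wooden hand float, from the tape line it lies on to the other line, with a light, steady pressure that never lets up on the way, and leave it lying squarely on that line, seam on top again. The tube is thin-walled, so press only lightly (about 5 N), and never touch it with the gripper. Then lay the float back flat where it was, and leave the other things alone.

Things in the scene. Friction and masses are not known exactly. Their poses are not given: they have to be found in the camera images.
- tube: Stiff, thin-walled cardboard tube lying on the mat, 40 mm in diameter, 150 mm long, 90 g, with a pale paper wrap and a narrow dark seam strip along it, on top at the start. Origin on its axis at mid-length; x along the tube, z from the axis to the seam (turns with it). Rolls at half the speed of a board on it, stays where left; 3 to 8 N beds the wrap, under 1 N does not, over 12 N crushes.
- float: Wooden hand float (plasterer's float), 350 g: flat board 280 mm (x) by 110 mm (y), 16 mm thick, with a bar handle on its back. It lies flat on the bench to the left or right of the mat, handle up. Origin at the centre of the board's underside, z up. The two halves are alike. Board and tube are hard: held firmly and pressed on the tube, it takes 10 to 20 N for each mm a stiff arm goes down.
- float_handle (a point): Centre of the float's handle bar, 60 mm above the float's underside. The bar runs along the float's x: 130 mm long, 24 mm wide (y), 28 mm tall, its underside 30 mm clear of the board, free between its two end posts over 86 mm.
- mat: Dark cutting mat, fixed to the bench, 220 mm (x) by 300 mm (y), 3 mm thick. Origin under its centre.
- start_line: Strip of pale tape 190 mm long, 6 mm wide, flat on the mat, on which the tube lies at the start. Origin at its middle, at the mat's top (3 mm above the bench); x along the strip, y across it (y is the same way as the mat's y).
- finish_line: The other tape strip, alike and parallel, 126 mm away across the strips (one circumference of the tube), towards the mat's +y or -y. Origin at its middle, on the mat's top; x along the strip, y across it.
- tape_roll: Roll of masking tape lying flat, 100 mm in diameter, 24 mm tall, on the opposite side of the mat from the float; leave alone. Origin at the centre of its underside.
- brush_jar: White jar 76 mm wide, 110 mm tall, with brushes up to 210 mm tall, beyond the mat; leave alone. Origin at the centre of its underside.
- gesso_tub: Tub 90 mm wide, 100 mm tall, beyond the mat; leave alone. Origin at the centre of its underside.
- cartons: Stack of three white paint cartons, 50 by 130 mm, 78 mm tall, beyond the mat; leave alone. Origin at the centre of its underside.

How it is judged:
By the outcome, as a careful person would: the job done as asked, in the order asked, and still so for the second after the job is handed in, with the robot touching nothing.
It also fails if it takes over 72 s, if anything falls off the work surface, if the arm or the gripper's body presses on something with over 40 N, if the wrist force passes 120 N, or if a joint passes its speed limit or range.

## Working session

There is one attempt and no reset: what is moved stays moved. The work goes in short steps, Python scripts to look and compute and a tool call to move; the robot and the scene stay as the last step left them, time stands still between calls to the robot, and variables do not carry over. Pictures are saved under pics/ and viewed, at most 10 in all, crops included, and the job is handed in when it is done.

Besides the shell and the picture viewer there is one more tool, called after "Call:" as name(argument=value, ...) on one line, values as JSON. drive_tool: Moves the arm, as the interface text tells. Its arguments: {"type":"object","properties":{"deltas":{"type":"array"},"grip":{"type":"number"},"newtons":{"type":"number"}},"required":["deltas"]}

```bash
mkdir -p pics; ls; python3 - <<'E'
from bench import bot, viewer
import cv2,numpy as np
s=bot.sense(); print({k:np.round(v,3).tolist() for k,v in s.items()}, bot.tcp_to_grasp)
for n in ("scene","top"):
    im,d=viewer.get_image(n); cv2.imwrite(f"pics/{n}0.png",im[...,::-1]); np.savez(f"pics/{n}0.npz",im=im,d=d)
    c=viewer.camera_info(n); print(n,{k:np.round(v,3).tolist() for k,v in c.items()}, (d>0).mean())
E
```

```text
pics
{'time': 0.0, 'qpos': [-1.298, 0.207, 1.543, -0.0, 1.393, -0.15], 'qvel': [-0.001, 0.001, -0.002, -0.001, 0.001, 0.0], 'tau': [-0.002, -37.088, -28.142, 0.07, 0.036, -0.0], 'tcp_pos': [0.236, -0.523, 0.204], 'tcp_rot': [-3.069, -0.66, 0.0], 'contact_force': [0.483, -0.005, -0.862], 'torque': [0.016, -0.034, -0.017], 'finger_force': 0.0, 'opening': 0.999} 0.0188
scene {'fx': 455.553, 'fy': 455.553, 'cx': 322.119, 'cy': 238.17, 'R': [[-0.827, 0.563, -0.011], [0.345, 0.491, -0.8], [-0.445, -0.665, -0.6]], 't': [0.51, -0.144, 1.395]} 0.9958919270833333
top {'fx': 544.801, 'fy': 544.801, 'cx': 316.448, 'cy': 240.041, 'R': [[0.027, -1.0, -0.004], [-0.989, -0.026, -0.148], [0.148, 0.008, -0.989]], 't': [0.007, 0.64, 1.08]} 0.995693359375
```

View pics/top0.png

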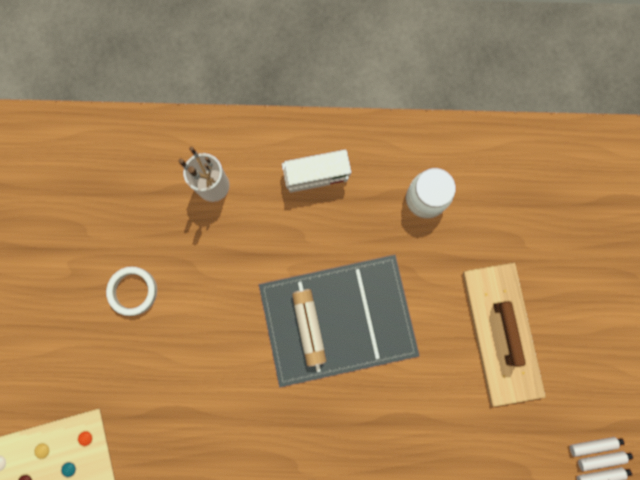

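View pics/scene0.png

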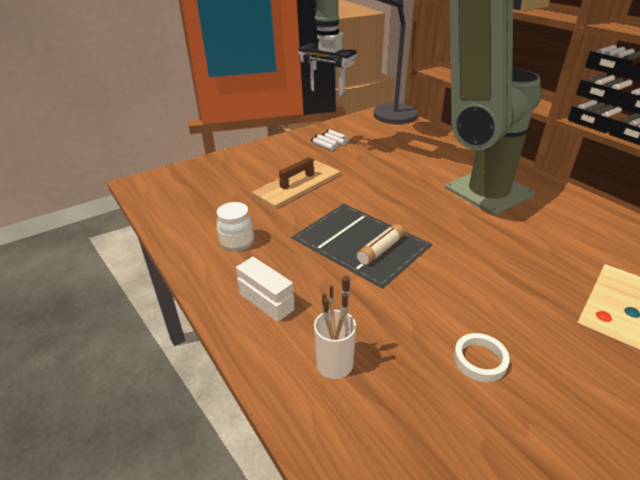

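The top view shows the tube on the left line at (309,328) and the free line at (368,315). The float lies right of the mat with its handle at (511,333). The scene view agrees. Next I'll measure them.

```bash
cat >h.py <<'E'
import numpy as np,cv2
from bench import bot,viewer
def cloud(d,c):
    v,u=np.mgrid[:480,:640]; P=np.stack([(u-c['cx'])/c['fx']*d,(v-c['cy'])/c['fy']*d,d],-1)
    return (P-np.array(c['t']))@np.array(c['R'])
def onplane(uv,z,c):
    uv=np.atleast_2d(uv).astype(float); R=np.array(c['R']); o=-R.T@np.array(c['t'])
    r=np.c_[(uv[:,0]-c['cx'])/c['fx'],(uv[:,1]-c['cy'])/c['fy'],np.ones(len(uv))]@R
    return (o+r*((z-o[2])/r[:,2])[:,None])[:,:2]
def rect(xy):
    (c,s,a)=cv2.minAreaRect((np.asarray(xy)*1000).astype(np.float32)); 
    if s[0]<s[1]: s=s[::-1]; a+=90
    return np.round(c,1),np.round(s,1),round((a+90)%180-90,2)
def comp(m,uv=None):
    n,l,st,ce=cv2.connectedComponentsWithStats(m.astype(np.uint8))
    k=l[uv[1],uv[0]] if uv else 1+np.argmax(st[1:,4]); return l==k
def pca(xy):
    m=xy.mean(0); w,V=np.linalg.eigh(np.cov((xy-m).T)); d=V[:,1]*np.sign(V[0,1]); return np.round(m*1000,1),round(np.degrees(np.arctan2(d[1],d[0])),2),np.round(2e3*np.sqrt(3*w),1)
E
python3 - <<'E'
from h import *
c=viewer.camera_info("top"); z=np.load("pics/top0.npz"); im,d=z['im'],z['d']; P=cloud(d,c); H=P[...,2]
hsv=cv2.cvtColor(im,cv2.COLOR_RGB2HSV)
print("bench z",np.median(H[400:420,100:240]),"mat z",np.median(H[320:340,340:355]), "std",H[400:420,200:240].std())
R=np.zeros(H.shape,bool); R[250:420,455:560]=1
m=comp(R&(H>0.010)); hd=comp(R&(H>0.062))
print("float",rect(P[m][:,:2]),"handle",rect(P[hd][:,:2]),pca(P[hd][:,:2]),np.percentile(H[hd],[5,50,95]), "boardz",np.median(H[m&(H<.03)]))
# mat
dark=comp((hsv[...,1]<110)&(hsv[...,2]<90)&(H<.02),(345,330))
cs,_=cv2.findContours(dark.astype(np.uint8),0,1); k=max(cs,key=cv2.contourArea)[:,0]
print("mat",rect(onplane(k,.003,c)))
R=np.zeros(H.shape,bool); R[255:385,260:420]=1
pale=R&(hsv[...,2]>130)&(hsv[...,1]<90)&(H<.012)
f=comp(pale,None); v,u=np.nonzero(pale&(np.arange(640)[None]>345)); print("finish",pca(onplane(np.c_[u,v],.003,c)),len(u))
t=R&(H>.012)&(np.arange(640)[None]<345); print("tube",rect(P[t][:,:2]),pca(P[t][:,:2]),"top",np.percentile(H[t],98))
v,u=np.nonzero(pale&(np.arange(640)[None]<345)&((np.arange(480)<288)|(np.arange(480)>366))[:,None])
print("start ends",pca(onplane(np.c_[u,v],.003,c)),len(u))
g=comp(R&(H>.03)&(hsv[...,2]<100)&(np.arange(640)[None]<345)); print("seam",pca(P[g][:,:2]),g.sum(), np.median(H[g]))
for n in["roll",(131,292)],:
    pass
cv2.imwrite("pics/crop.png",cv2.resize(im[250:400,250:570,::-1],None,fx=2.5,fy=2.5,interpolation=2))
E
```

```text
bench z -0.0014172142550069014 mat z 0.0020131674664491013 std 0.10048704056394867
float (array([ 427.2, -214.3]), array([429.8, 280.2]), -78.58) handle (array([ 492.9, -199.6]), array([411. , 123.9]), 78.73) (array([ 458.7, -365.9]), np.float64(28.81), array([ 97.6, 132.5])) [0.06525334 0.07155571 0.07549483] boardz 0.014738300951904522
mat (array([680.4,  21.4]), array([1473.1, 1050.3]), -88.63)
finish (array([499.9, -91.1]), np.float64(10.16), array([ 69.2, 209.8])) 552
tube (array([460.7,  33.6]), array([152.1,  43.2]), 13.35) (array([460. ,  33.8]), np.float64(13.61), array([ 41.3, 148.9])) top 1.1630265488710128
start ends (array([507.1,  40.6]), np.float64(10.37), array([101.4, 298.7])) 99Traceback (most recent call last):
  File "<stdin>", line 18, in <module>
  File "h.py", line 16, in comp
    k=l[uv[1],uv[0]] if uv else 1+np.argmax(st[1:,4]); return l==k
                                  ~~~~~~~~~^^^^^^^^^^
    return _wrapfunc(a, 'argmax', axis=axis, out=out, **kwds)
    return bound(*args, **kwds)
ValueError: attempt to get argmax of an empty sequence
```

```bash
python3 - <<'E'
from h import *
c=viewer.camera_info("top"); z=np.load("pics/top0.npz"); im,d=z['im'],z['d']; d=cv2.medianBlur(d,3);P=cloud(d,c); H=P[...,2]; ok=(H>-.05)&(H<.3)
hsv=cv2.cvtColor(im,cv2.COLOR_RGB2HSV); U=np.arange(640)[None]; V=np.arange(480)[:,None]
R=ok&(V>250)&(V<420)&(U>455)&(U<560)
m=comp(R&(H>0.010)); hd=comp(R&(H>0.062))
print("float",rect(P[m][:,:2]),"handle",rect(P[hd][:,:2]),pca(P[hd][:,:2]),np.percentile(H[hd],[5,50,95]))
hc=comp((hsv[...,2]<120)&(V>290)&(V<375)&(U>497)&(U<530)&(H>.05)); v,u=np.nonzero(hc);print("handle col",pca(onplane(np.c_[u,v],.072,c)))
R=(V>255)&(V<385)&(U>258)&(U<420)
print("px mat/line/tube/seam",hsv[335,345],hsv[315,368],hsv[330,302],hsv[328,310],hsv[298,303],hsv[288,301])
dark=comp(R&(hsv[...,2]<110)); k=np.concatenate(cv2.findContours(dark.astype(np.uint8),0,1)[0])[:,0]
print("mat",rect(onplane(k,.003,c)))
def line(vs,lo,hi,z,sgn):   # sub-pixel centre per row inside window around straight guess lo->hi
    out=[]
    for v in vs:
        u0=lo[0]+(v-lo[1])*(hi[0]-lo[0])/(hi[1]-lo[1]); us=np.arange(int(u0)-5,int(u0)+7); w=sgn*im[v,us].astype(float).sum(1); w=np.clip(w-np.percentile(w,30),0,None); out.append((us@w/w.sum(),v))
    xy=onplane(out,z,c); p=np.polyfit(xy[:,0],xy[:,1],1); r=xy[:,1]-np.polyval(p,xy[:,0]); k=abs(r)<2.5*r.std(); p=np.polyfit(xy[k,0],xy[k,1],1)
    return round(np.degrees(np.arctan(p[0])),2),np.round(p,4),np.round(r.std()*1e3,2), np.round(xy[[0,-1]]*1e3,1).tolist()
print("finish",line(range(272,357),(358,270),(377,358),.003,1))
s=line(list(range(283,288))+list(range(367,371)),(300.5,283),(318.5,371),.003,1); print("start",s)
print("seam",line(range(305,350),(306,305),(314.5,350),.043,-1))
t=R&ok&(H>.012)&(H<.06)&(U<345); print("tube",rect(P[t][:,:2]),pca(P[t][:,:2]),np.percentile(H[t],98))
cv2.imwrite("pics/crop.png",cv2.resize(im[250:400,250:570,::-1],None,fx=2.5,fy=2.5,interpolation=2))
E
```

```text
float (array([ 458.7, -370.3]), array([280.2, 111.7]), 11.35) handle (array([ 459. , -370.2]), array([129.6,  25.6]), 11.89) (array([ 458.6, -368.2]), np.float64(11.42), array([ 24. , 127.8])) [0.06542132 0.07173897 0.07346153]
handle col (array([ 456. , -358.7]), np.float64(11.77), array([ 12.8, 127.5]))
px mat/line/tube/seam [ 64  17 106] [ 43  16 224] [ 22  45 205] [ 23  47 188] [ 18 117 207] [ 41  12 226]
mat (array([477.8, -25.8]), array([194. , 113.9]), 13.37)
finish (np.float64(13.76), array([ 0.2449, -0.2076]), np.float64(0.05), [[579.3, -65.8], [404.8, -108.4]])
start (np.float64(13.98), array([ 0.2489, -0.0802]), np.float64(0.05), [[552.6, 57.3], [373.0, 12.7]])
seam (np.float64(13.18), array([ 0.2341, -0.074 ]), np.float64(0.3), [[505.2, 43.9], [417.5, 22.8]])
tube (array([460.3,  34.8]), array([152.4,  40.8]), 13.53) (array([459.7,  34.3]), np.float64(13.82), array([ 39.7, 150.6])) 0.04310462436112307
```

View pics/crop.png

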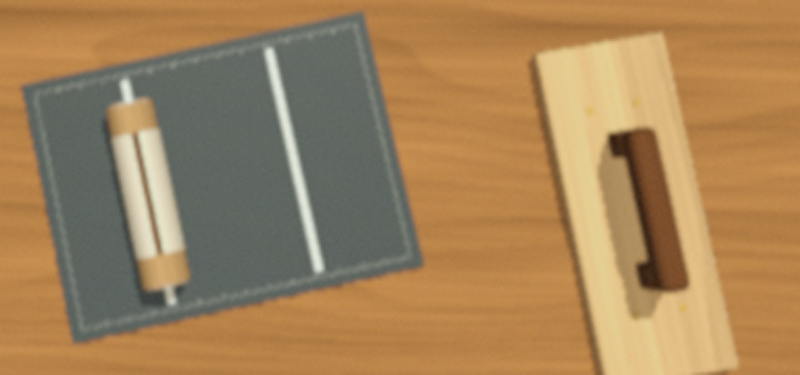

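The crop shows the tube squarely on the start line, seam on top, and the lines at about 13.8°. The roll direction is towards -y. The float is at (459,-370) mm, yaw 11.5°. Next I hover over the handle.

```bash
cat >>h.py <<'E'
from scipy.spatial.transform import Rotation as Ro
def tgt(yaw): y=np.radians(yaw); return Ro.from_matrix(np.array([[np.cos(y),np.sin(y),0],[np.sin(y),-np.cos(y),0],[0,0,-1]]))
def delta(p,yaw,s=None):
    s=s or bot.sense(); R=Ro.from_rotvec(s['tcp_rot']); M=R.as_matrix()
    print("t",round(s['time'],2),"p",np.round(np.array(s['tcp_pos'])*1e3,2),"yaw",round(np.degrees(np.arctan2(M[1,0],M[0,0])),2),"tilt(xz,yz mrad)",np.round(M[2,:2]*1e3,2),"F",np.round(s['contact_force'],2),"T",np.round(s['torque'],3),"q6",round(s['qpos'][5],2))
    print(" lin cm",np.round(M.T@(np.array(p)-s['tcp_pos'])*100,3),"dr",np.round(np.degrees((R.inv()*tgt(yaw)).as_rotvec())/5,3))
E
python3 -c "
from h import *
delta([.459,-.370,.165],11.5)"
```

```text
t 0.1 p [ 236.23 -523.45  204.39] yaw 24.28 tilt(xz,yz mrad) [ 0.27 -2.01] F [-0.47 -0.64 -0.17] T [-0.032  0.039 -0.046] q6 -0.15
 lin cm [26.616 -4.818  3.956] dr [-0.023 -0.     2.557]
```

Call:
drive_tool(deltas=[{"linear":[5,-0.9,0.7],"dr":[0,0,0.6]},{"linear":[10,-1.8,1.5],"dr":[0,0,1.2]},{"linear":[14.5,-2.6,2.2],"dr":[0,0,1.8]},{"linear":[19,-3.4,2.8],"dr":[0,0,2.4]},{"linear":[23,-4.2,3.4],"dr":[0,0,2.56]},{"linear":[26.6,-4.8,3.95],"dr":[0,0,2.56]},{"linear":[26.6,-4.8,3.95],"dr":[0,0,2.56]},{"linear":[26.6,-4.8,3.95],"dr":[0,0,2.56]}], grip=5, newtons=60)

```text
time: 0.9
tcp_pos: [0.4591, -0.3702, 0.1652]
tcp_rot: [-3.125, -0.317, 0.002]
contact_force: [0.2, -0.6, 0.5]
opening: 0.531
finger_force: 0.0
```

```bash
python3 - <<'E'
from h import *
delta([.459,-.370,.0412],11.5)
c=viewer.camera_info("wrist"); im,d=viewer.get_image("wrist"); np.savez("pics/w0.npz",im=im,d=d,**c); cv2.imwrite("pics/w0.png",im[...,::-1])
P=cloud(d,c);H=P[...,2]; 
near=(np.hypot(P[...,0]-.459,P[...,1]+.37)<.2)
m=near&(H>.064)&(H<.08); m=comp(m)
print("handle",rect(P[m][:,:2]),pca(P[m][:,:2]),np.percentile(H[m],[5,50,95]))
b=near&(H>.01)&(H<.025); b=comp(b); print("board",rect(P[b][:,:2]),np.median(H[b]))
s=[bot.sense()['tcp_rot']]
for i in range(4): viewer.get_image("top"); s.append(bot.sense()['tcp_rot'])
for r in s: print(np.round(Ro.from_rotvec(r).as_matrix()[2,:2]*1e3,2))
E
```

```text
t 0.9 p [ 459.13 -370.22  165.17] yaw 11.6 tilt(xz,yz mrad) [-1.39 -1.02] F [ 0.23 -0.61  0.46] T [0.01  0.002 0.015] q6 0.54
 lin cm [ 9.0000e-03 -1.1000e-02  1.2397e+01] dr [-0.012  0.016  0.019]
handle (array([ 458.7, -370. ]), array([128.9,  24. ]), 11.29) (array([ 462.9, -369.2]), np.float64(11.27), array([ 23.4, 126.4])) [0.0696969  0.07377484 0.07518546]
board (array([ 458.1, -370. ]), array([280.5, 110.4]), 11.32) 0.016297845519545794
[-1.02 -0.4 ]
[-0.66 -0.01]
[-0.38  0.22]
[-0.14  0.42]
[-0.03  0.36]
```

View pics/w0.png

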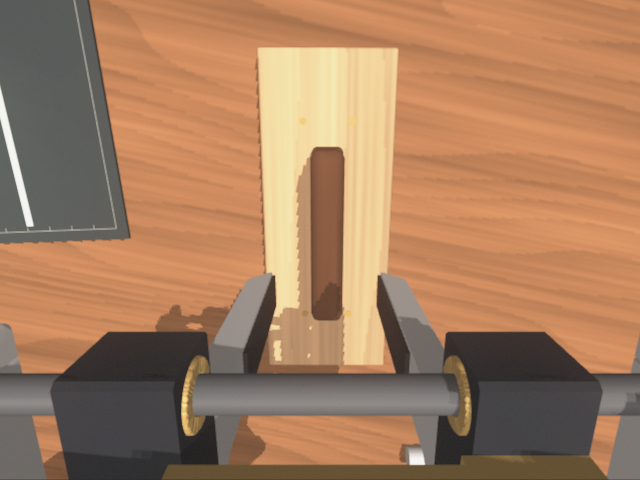

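The wrist view shows the handle at (327,232), vertical between the open fingers at (258,300) and (395,300). It is aligned, so I descend and grip.

Call:
drive_tool(deltas=[{"linear":[-0.05,0,4],"dr":[0,0,0.05]},{"linear":[-0.05,0,8],"dr":[0,0,0.05]},{"linear":[-0.05,0,11],"dr":[0,0,0.05]},{"linear":[-0.05,0,12.4],"dr":[0,0,0.05]},{"linear":[-0.05,0,12.4],"dr":[0,0,0.05]},{"linear":[-0.05,0,12.4],"dr":[0,0,0.05]},{"linear":[-0.05,0,12.4],"dr":[0,0,0.05]},{"linear":[-0.05,0,12.4],"dr":[0,0,0.05]}])

```text
time: 1.95
tcp_pos: [0.4599, -0.3725, 0.0441]
tcp_rot: [3.123, 0.307, 0.004]
contact_force: [1.4, -0.8, 0.3]
opening: 0.532
finger_force: 0.0
```

```bash
python3 - <<'E'
from h import *
for i in range(6): viewer.get_image("top")
delta([.4587,-.370,.0412],11.3)
E
```

```text
t 2.25 p [ 458.84 -371.16   42.29] yaw 11.24 tilt(xz,yz mrad) [0.25 0.43] F [-0.48 -0.36 -0.67] T [0.012 0.013 0.027] q6 0.55
 lin cm [ 0.009 -0.117  0.109] dr [ 0.005 -0.003 -0.012]
```

Call:
drive_tool(deltas=[{"linear":[0,0,0],"dr":[0,0,0]},{"linear":[0,0,0],"dr":[0,0,0]},{"linear":[0,0,0],"dr":[0,0,0]},{"linear":[0,0,0],"dr":[0,0,0]},{"linear":[0,0,0],"dr":[0,0,0]},{"linear":[0,0,0],"dr":[0,0,0]}], grip=0, newtons=60)

```text
time: 2.85
tcp_pos: [0.4586, -0.371, 0.0418]
tcp_rot: [-3.126, -0.307, 0.0]
contact_force: [0.7, -0.1, -0.5]
opening: 0.256
finger_force: 60.0
```

```bash
python3 - <<'E'
from h import *
delta([.4587,-.370,.0412],11.3); print(bot.sense()['opening'],bot.sense()['finger_force'])
E
```

```text
t 2.85 p [ 458.63 -370.98   41.83] yaw 11.23 tilt(xz,yz mrad) [-0.1  -0.26] F [ 0.7  -0.09 -0.46] T [ 0.101 -0.035  0.056] q6 0.55
 lin cm [ 0.026 -0.095  0.063] dr [-0.003  0.001 -0.013]
0.2558814006976046 59.9984335899353
```

Call:
drive_tool(deltas=[{"linear":[0,0,-1],"dr":[0,0,0]},{"linear":[0,0,-3],"dr":[0,0,0]},{"linear":[0,0,-6],"dr":[0,0,0]},{"linear":[0,0,-9],"dr":[0,0,0]},{"linear":[0,0,-10],"dr":[0,0,0]},{"linear":[0,0,-10],"dr":[0,0,0]}])

```text
time: 3.45
tcp_pos: [0.4596, -0.3721, 0.144]
tcp_rot: [3.123, 0.307, 0.004]
contact_force: [0.2, 0.5, -3.1]
opening: 0.25
finger_force: 60.0
```

```bash
python3 - <<'E'
from h import *
delta([.445,.0956,.1412],103.8); print(bot.sense()['opening'],bot.sense()['finger_force'])
E
```

```text
t 3.45 p [ 459.65 -372.14  144.02] yaw 11.24 tilt(xz,yz mrad) [2.2  3.68] F [ 0.24  0.55 -3.12] T [0.044 0.037 0.013] q6 0.55
 lin cm [  7.678 -46.163   0.129] dr [ 5.3000e-02  1.5000e-02 -1.8512e+01]
0.249765724050053 59.99729633331299
```

Call:
drive_tool(deltas=[{"linear":[0.3,-1.5,0],"dr":[0,0,-0.7]},{"linear":[0.7,-4.5,0],"dr":[0,0,-2]},{"linear":[1.3,-8,0],"dr":[0,0,-3.3]},{"linear":[1.9,-11.5,0],"dr":[0,0,-4.6]},{"linear":[2.5,-15,0],"dr":[0,0,-5.9]},{"linear":[3.1,-18.5,0],"dr":[0,0,-7.2]},{"linear":[3.7,-22,0],"dr":[0,0,-8.5]},{"linear":[4.2,-25,0],"dr":[0,0,-9.8]}])

```text
time: 4.25
tcp_pos: [0.4491, -0.1152, 0.1396]
tcp_rot: [-2.71, -1.581, 0.004]
contact_force: [0.2, 0.8, -3.5]
opening: 0.252
finger_force: 60.0
```

```bash
python3 - <<'E'
from h import *
delta([.445,.0956,.1412],103.8)
E
```

```text
t 4.25 p [ 449.11 -115.2   139.64] yaw 60.51 tilt(xz,yz mrad) [-0.06 -4.61] F [ 0.18  0.76 -3.51] T [ 0.024 -0.031  0.002] q6 0.08
 lin cm [ 18.147 -10.734  -0.108] dr [-0.051 -0.019 -8.657]
```

Call:
drive_tool(deltas=[{"linear":[3,-1.8,0],"dr":[0,0,-1.3]},{"linear":[6,-3.5,0],"dr":[0,0,-2.6]},{"linear":[9,-5.3,0],"dr":[0,0,-4]},{"linear":[12,-7,0],"dr":[0,0,-5.4]},{"linear":[14.5,-8.6,0],"dr":[0,0,-6.8]},{"linear":[16.5,-9.7,0],"dr":[0,0,-8]},{"linear":[17.5,-10.4,0],"dr":[0,0,-8.65]},{"linear":[17.8,-10.6,0],"dr":[0,0,-8.65]}])

```text
time: 5.05
tcp_pos: [0.4461, 0.0902, 0.1405]
tcp_rot: [-1.942, -2.466, 0.003]
contact_force: [-0.5, -0.4, -2.3]
opening: 0.25
finger_force: 60.0
```

```bash
python3 - <<'E'
from h import *
F=[]
for i in range(16):
    viewer.get_image("top"); s=bot.sense(); F.append(np.r_[s['contact_force'],s['torque']])
F=np.array(F[4:]); print(F.mean(0).round(3),F.std(0).round(3))
delta([.445,.0956,.080],103.8)
c=viewer.camera_info("top"); im,d=viewer.get_image("top"); P=cloud(cv2.medianBlur(d,3),c);H=P[...,2]
cv2.imwrite("pics/t1.png",im[...,::-1])
b=(H>.095)&(H<.14)&(abs(P[...,0]-.445)<.17)&(abs(P[...,1]-.09)<.2); b=comp(b); q=P[b]; print("board",rect(q[:,:2]))
A=np.c_[q[:,:2]-[.445,.0956],np.ones(len(q))]; x=np.linalg.lstsq(A,q[:,2],rcond=None)[0]; r=q[:,2]-A@x; k=abs(r)<.003; x=np.linalg.lstsq(A[k],q[k,2],rcond=None)[0]; print("plane slope mrad",x[:2]*1e3,"z",x[2],k.mean())
E
```

```text
[ 0.123 -0.401 -2.856 -0.031 -0.091  0.024] [0.625 0.386 0.468 0.035 0.028 0.03 ]
t 5.85 p [447.57  89.4  141.98] yaw 103.48 tilt(xz,yz mrad) [0.02 0.05] F [ 0.61 -0.04 -3.34] T [-0.087 -0.043  0.015] q6 -0.23
 lin cm [ 0.662 -0.106  6.198] dr [ 0.001 -0.    -0.065]
board (array([467.6,  11.2]), array([118.9, 111.4]), -76.43)
plane slope mrad [0.01063276 3.62499313] z 0.11500758826809825 0.9873417721518988
```

View pics/t1.png

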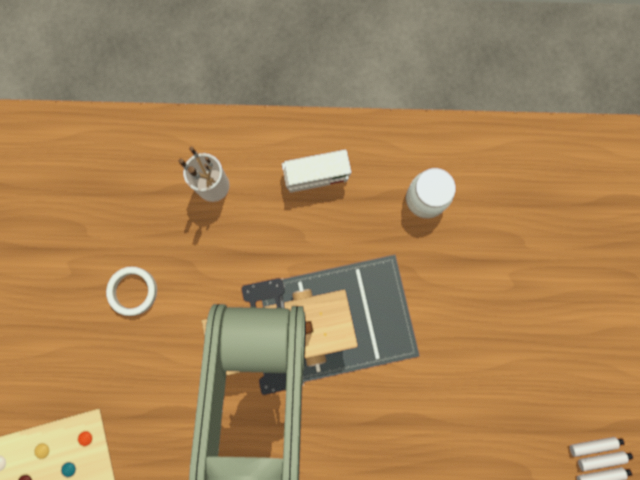

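The top view shows the board over the tube at (320,325), with the tube's ends showing on both sides and the other objects clear. Lowering to just above the tube.

Call:
drive_tool(deltas=[{"linear":[0.3,0,1.5],"dr":[0,0,-0.06]},{"linear":[0.66,-0.1,3],"dr":[0,0,-0.06]},{"linear":[0.66,-0.1,4.5],"dr":[0,0,-0.06]},{"linear":[0.66,-0.1,5.4],"dr":[0,0,-0.06]},{"linear":[0.66,-0.1,5.4],"dr":[0,0,-0.06]},{"linear":[0.66,-0.1,5.4],"dr":[0,0,-0.06]},{"linear":[0.66,-0.1,5.4],"dr":[0,0,-0.06]},{"linear":[0.66,-0.1,5.4],"dr":[0,0,-0.06]}])

```text
time: 6.7
tcp_pos: [0.4459, 0.0956, 0.0888]
tcp_rot: [1.938, 2.471, 0.002]
contact_force: [-1.0, 0.2, -2.8]
opening: 0.25
finger_force: 60.0
```

```bash
cat >>h.py <<'E'
def avg(n=8,skip=4):
    F=[];Z=[]
    for i in range(n+skip):
        viewer.get_image("wrist"); s=bot.sense(); F.append(np.r_[s['contact_force'],s['torque']]); Z.append(s['tcp_pos'])
    F=np.array(F[skip:]); print("avgF",F.mean(0).round(3),"sd",F.std(0).round(3),"p",np.mean(Z[skip:],0).round(5)*1e3)
E
python3 - <<'E'
from h import *
avg()
delta([.445,.0956,.0848],103.8)
im,d=viewer.get_image("scene"); np.savez("pics/s1.npz",im=im,d=d); cv2.imwrite("pics/s1.png",cv2.resize(im[180:330,250:500,::-1],None,fx=3,fy=3,interpolation=2))
E
```

```text
avgF [ 0.083  0.029 -2.786 -0.03  -0.095  0.013] sd [0.548 0.479 0.301 0.028 0.028 0.047] p [445.07  95.62  88.01]
t 7.3 p [445.01  95.62  87.92] yaw 103.78 tilt(xz,yz mrad) [ 0.03 -0.06] F [-0.9  -0.37 -2.65] T [-0.036 -0.113  0.075] q6 -0.22
 lin cm [-0.002 -0.002  0.312] dr [-0.001 -0.    -0.004]
```

View pics/s1.png

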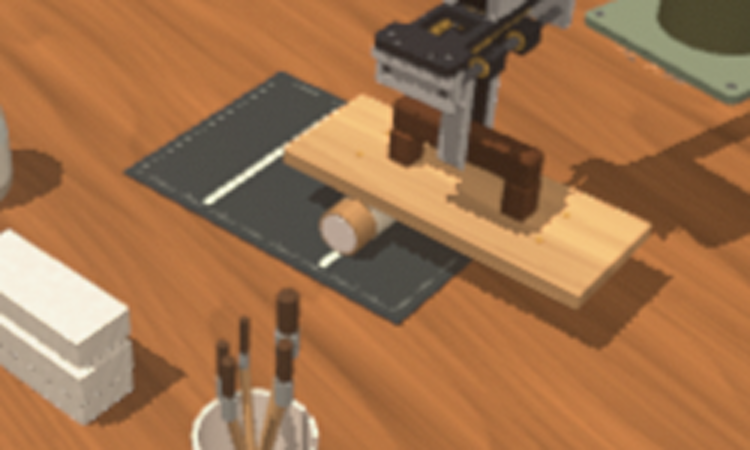

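The scene crop shows the board just above the tube, whose end is at (345,227), and level. The unloaded baseline is Fz ≈ -2.8 N. I'll creep down.

Call:
drive_tool(deltas=[{"linear":[0,0,0.07],"dr":[0,0,0]},{"linear":[0,0,0.14],"dr":[0,0,0]},{"linear":[0,0,0.2],"dr":[0,0,0]},{"linear":[0,0,0.25],"dr":[0,0,0]},{"linear":[0,0,0.25],"dr":[0,0,0]},{"linear":[0,0,0.25],"dr":[0,0,0]}])

```text
time: 7.95
tcp_pos: [0.445, 0.0956, 0.0854]
tcp_rot: [-1.939, -2.472, 0.0]
contact_force: [0.6, 0.4, -3.0]
opening: 0.254
finger_force: 60.0
```

Call:
drive_tool(deltas=[{"linear":[0,0,0.01],"dr":[0,0,0]},{"linear":[0,0,0.02],"dr":[0,0,0]},{"linear":[0,0,0.02],"dr":[0,0,0]},{"linear":[0,0,0.02],"dr":[0,0,0]}])

```text
time: 8.35
tcp_pos: [0.4451, 0.0956, 0.0853]
tcp_rot: [1.939, 2.472, 0.0]
contact_force: [0.8, 0.5, -2.6]
opening: 0.249
finger_force: 60.0
```

Call:
drive_tool(deltas=[{"linear":[0,0,0.02],"dr":[0,0,0]},{"linear":[0,0,0.03],"dr":[0,0,0]},{"linear":[0,0,0.03],"dr":[0,0,0]},{"linear":[0,0,0.03],"dr":[0,0,0]}])

```text
time: 8.75
tcp_pos: [0.445, 0.0956, 0.0849]
tcp_rot: [1.939, 2.472, -0.0]
contact_force: [-0.6, -0.6, -2.4]
opening: 0.251
finger_force: 60.0
```

Call:
drive_tool(deltas=[{"linear":[0,0,0.01],"dr":[0,0,0]},{"linear":[0,0,0.02],"dr":[0,0,0]},{"linear":[0,0,0.02],"dr":[0,0,0]},{"linear":[0,0,0.02],"dr":[0,0,0]}])

```text
time: 9.15
tcp_pos: [0.4451, 0.0956, 0.0848]
tcp_rot: [1.939, 2.472, 0.0]
contact_force: [0.2, 0.1, -2.2]
opening: 0.246
finger_force: 60.0
```

Call:
drive_tool(deltas=[{"linear":[0,0,0.01],"dr":[0,0,0]},{"linear":[0,0,0.01],"dr":[0,0,0]},{"linear":[0,0,0.01],"dr":[0,0,0]},{"linear":[0,0,0.01],"dr":[0,0,0]}])

```text
time: 9.55
tcp_pos: [0.4451, 0.0956, 0.0847]
tcp_rot: [1.939, 2.472, 0.0]
contact_force: [-0.4, -0.4, -1.8]
opening: 0.25
finger_force: 60.0
```

```bash
python3 -c "
from h import *
avg(6,2)"
```

```text
avgF [-0.105 -0.208 -1.318 -0.125 -0.025 -0.014] sd [0.517 0.262 0.738 0.028 0.016 0.02 ] p [445.08  95.61  84.7 ]
```

Call:
drive_tool(deltas=[{"linear":[0,0,0.01],"dr":[0,0,0]},{"linear":[0,0,0.02],"dr":[0,0,0]},{"linear":[0,0,0.02],"dr":[0,0,0]},{"linear":[0,0,0.02],"dr":[0,0,0]}])

```text
time: 10.35
tcp_pos: [0.4451, 0.0956, 0.0846]
tcp_rot: [1.939, 2.472, -0.0]
contact_force: [-1.0, -0.8, 0.1]
opening: 0.247
finger_force: 60.0
```

```bash
python3 -c "
from h import *
avg(6,1)"
```

```text
avgF [-1.058 -0.015  0.594 -0.263  0.086 -0.007] sd [0.457 0.811 0.672 0.03  0.039 0.025] p [445.11  95.6   84.56]
```

The contact torque shows the board bearing on its robot-side edge, so I'll trim the roll slightly while adding a bit of pressure.

Call:
drive_tool(deltas=[{"linear":[0,0,0.01],"dr":[0.01,0,0]},{"linear":[0,0,0.02],"dr":[0.02,0,0]},{"linear":[0,0,0.02],"dr":[0.02,0,0]},{"linear":[0,0,0.02],"dr":[0.02,0,0]}])

```text
time: 11.1
tcp_pos: [0.4453, 0.0956, 0.0845]
tcp_rot: [-1.938, -2.471, 0.002]
contact_force: [-1.1, 0.1, 1.8]
opening: 0.251
finger_force: 60.0
```

```bash
python3 -c "
from h import *
avg(6,1);delta([.445,.0956,.0848],103.8)"
```

```text
avgF [-1.394 -0.122  2.812 -0.449  0.064 -0.051] sd [0.577 0.442 0.387 0.02  0.04  0.033] p [445.23  95.59  84.43]
t 11.45 p [445.24  95.59  84.42] yaw 103.78 tilt(xz,yz mrad) [-0.17 -1.35] F [-1.3  -0.22  3.34] T [-0.486  0.015 -0.07 ] q6 -0.22
 lin cm [ 0.007 -0.023 -0.038] dr [-0.015  0.002 -0.003]
```

Call:
drive_tool(deltas=[{"linear":[-0.04,0,0],"dr":[0.005,0,0]},{"linear":[-0.12,0,0],"dr":[0.01,0,0]},{"linear":[-0.22,0,0],"dr":[0.015,0,0]},{"linear":[-0.34,0,0],"dr":[0.015,0,0]},{"linear":[-0.46,0,0],"dr":[0.015,0,0]},{"linear":[-0.58,0,0],"dr":[0.015,0,0]},{"linear":[-0.7,0,0],"dr":[0.015,0,0]}])

```text
time: 12.15
tcp_pos: [0.4469, 0.0887, 0.0844]
tcp_rot: [-1.938, -2.471, 0.003]
contact_force: [-1.2, 0.4, 3.8]
opening: 0.25
finger_force: 60.0
```

```bash
python3 -c "
from h import *
avg(3,0);delta([.445,.0956,.0848],103.8)"
```

```text
avgF [-1.737 -0.569  4.5   -0.478 -0.095 -0.02 ] sd [0.126 0.261 0.507 0.043 0.033 0.006] p [446.98  88.59  84.37]
t 12.3 p [446.96  88.65  84.37] yaw 103.77 tilt(xz,yz mrad) [-0.28 -2.6 ] F [-1.6  -0.9   4.69] T [-0.439 -0.122 -0.028] q6 -0.23
 lin cm [ 0.722 -0.025 -0.044] dr [-0.03   0.003 -0.005]
```

Call:
drive_tool(deltas=[{"linear":[-0.12,0,-0.01],"dr":[0,0,0]},{"linear":[-0.25,0,-0.02],"dr":[0,0,0]},{"linear":[-0.38,0,-0.02],"dr":[0,0,0]},{"linear":[-0.5,0,-0.02],"dr":[0,0,0]},{"linear":[-0.62,0,-0.02],"dr":[0,0,0]},{"linear":[-0.75,0,-0.02],"dr":[0,0,0]},{"linear":[-0.88,0,-0.022],"dr":[0,0,0]},{"linear":[-1.0,0,-0.022],"dr":[0,0,0]}])

```text
time: 13.1
tcp_pos: [0.4493, 0.079, 0.0845]
tcp_rot: [-1.938, -2.471, 0.003]
contact_force: [-0.7, 0.2, 3.2]
opening: 0.252
finger_force: 60.0
```

```bash
python3 -c "
from h import *
avg(3,0);delta([.445,.0956,.0848],103.8)"
```

```text
avgF [-0.54  -0.171  3.145 -0.353 -0.334  0.005] sd [0.465 0.281 0.491 0.036 0.029 0.021] p [449.27  78.93  84.49]
t 13.25 p [449.24  79.    84.48] yaw 103.77 tilt(xz,yz mrad) [-0.14 -2.77] F [-1.08 -0.57  2.55] T [-0.374 -0.373 -0.024] q6 -0.26
 lin cm [ 1.713 -0.017 -0.032] dr [-0.032  0.002 -0.005]
```

Call:
drive_tool(deltas=[{"linear":[-0.15,0,-0.005],"dr":[-0.004,0,0]},{"linear":[-0.3,0,-0.01],"dr":[-0.008,0,0]},{"linear":[-0.45,0,-0.01],"dr":[-0.008,0,0]},{"linear":[-0.6,0,-0.012],"dr":[-0.008,0,0]},{"linear":[-0.75,0,-0.012],"dr":[-0.008,0,0]},{"linear":[-0.9,0,-0.014],"dr":[-0.008,0,0]},{"linear":[-1.05,0,-0.014],"dr":[-0.008,0,0]},{"linear":[-1.2,0,-0.016],"dr":[-0.008,0,0]}])

```text
time: 14.05
tcp_pos: [0.452, 0.0674, 0.0846]
tcp_rot: [-1.938, -2.471, 0.003]
contact_force: [0.9, 0.8, 1.4]
opening: 0.252
finger_force: 60.0
```

```bash
python3 -c "
from h import *
avg(3,0);delta([.445,.0956,.0848],103.8)"
```

```text
avgF [ 0.815 -0.386  1.682 -0.158 -0.483  0.048] sd [0.492 0.091 0.385 0.021 0.013 0.025] p [452.04  67.25  84.58]
t 14.2 p [452.02  67.32  84.6 ] yaw 103.77 tilt(xz,yz mrad) [-0.05 -2.25] F [ 1.49 -0.42  1.15] T [-0.156 -0.464  0.077] q6 -0.28
 lin cm [ 2.913 -0.009 -0.02 ] dr [-0.026  0.001 -0.006]
```

Call:
drive_tool(deltas=[{"linear":[-0.15,0,0.003],"dr":[-0.006,0,0]},{"linear":[-0.3,0,0.006],"dr":[-0.012,0,0]},{"linear":[-0.45,0,0.008],"dr":[-0.018,0,0]},{"linear":[-0.6,0,0.008],"dr":[-0.02,0,0]},{"linear":[-0.75,0,0.008],"dr":[-0.02,0,0]},{"linear":[-0.9,0,0.007],"dr":[-0.02,0,0]},{"linear":[-1.05,0,0.006],"dr":[-0.02,0,0]},{"linear":[-1.2,0,0.005],"dr":[-0.02,0,0]}])

```text
time: 15.0
tcp_pos: [0.4548, 0.0557, 0.0846]
tcp_rot: [-1.939, -2.472, 0.001]
contact_force: [0.5, 0.4, 2.4]
opening: 0.253
finger_force: 60.0
```

```bash
cat >>h.py <<'E'
def st():
    F=[]
    for i in range(3):
        viewer.get_image("wrist"); s=bot.sense(); F.append(np.r_[s['contact_force'],s['torque']])
    F=np.mean(F,0)-[0.05,0,-2.82,-.03,-.094,.02]; N=F[2]
    rx=(-.042*F[0]-F[4])/N; ry=(F[3]-.042*F[1])/N; d=np.array([.2385,-.9711]); a=np.array([.9711,.2385]); r=np.array([rx,ry])*1e3
    print("N %.2f lat %.2f %.2f contact along roll %.0f (axis) %.0f"%(N,F[0],F[1],r@d,r@a))
    p=np.array(s['tcp_pos'])[:2]; s0=(p-[.445,.0956])@d*1e3; print("travel %.1f lateral %.2f expect roll offs %.0f"%(s0,(p-[.445,.0956])@a*1e3,63-s0/2))
    delta([.445,.0956,.0848],103.8,s)
E
python3 -c "
from h import *
st()"
```

```text
N 5.18 lat 0.84 -0.46 contact along roll 38 (axis) 49
travel 41.2 lateral 0.04 expect roll offs 42
t 15.15 p [454.86  55.64  84.6 ] yaw 103.77 tilt(xz,yz mrad) [-0.14 -0.58] F [ 1.09 -0.85  2.88] T [-0.172 -0.41   0.036] q6 -0.31
 lin cm [ 4.116 -0.006 -0.021] dr [-0.007  0.002 -0.006]
```

Call:
drive_tool(deltas=[{"linear":[-0.15,0,0.002],"dr":[-0.005,0,0]},{"linear":[-0.3,0,0.004],"dr":[-0.01,0,0]},{"linear":[-0.45,0,0.005],"dr":[-0.015,0,0]},{"linear":[-0.6,0,0.005],"dr":[-0.018,0,0]},{"linear":[-0.75,0,0.004],"dr":[-0.018,0,0]},{"linear":[-0.9,0,0.003],"dr":[-0.018,0,0]},{"linear":[-1.05,0,0.002],"dr":[-0.018,0,0]},{"linear":[-1.2,0,0.001],"dr":[-0.018,0,0]}])

```text
time: 15.95
tcp_pos: [0.4577, 0.044, 0.0846]
tcp_rot: [1.939, 2.471, 0.001]
contact_force: [1.7, 0.3, 2.7]
opening: 0.247
finger_force: 60.0
```

```bash
python3 -c "
from h import *
st()"
```

```text
N 5.95 lat 0.88 0.12 contact along roll 43 (axis) 4
travel 53.2 lateral 0.00 expect roll offs 36
t 16.1 p [457.68  43.96  84.56] yaw 103.77 tilt(xz,yz mrad) [-0.17  0.9 ] F [ 0.03 -0.08  3.16] T [-0.29  -0.156  0.042] q6 -0.33
 lin cm [ 5.317e+00 -2.000e-03 -2.500e-02] dr [ 0.01   0.002 -0.005]
```

Call:
drive_tool(deltas=[{"linear":[-0.17,0,-0.004],"dr":[0,0,0]},{"linear":[-0.34,0,-0.007],"dr":[0,0,0]},{"linear":[-0.51,0,-0.008],"dr":[0,0,0]},{"linear":[-0.68,0,-0.009],"dr":[0,0,0]},{"linear":[-0.85,0,-0.009],"dr":[0,0,0]},{"linear":[-1.02,0,-0.01],"dr":[0,0,0]},{"linear":[-1.19,0,-0.01],"dr":[0,0,0]},{"linear":[-1.36,0,-0.01],"dr":[0,0,0]}])

```text
time: 16.9
tcp_pos: [0.4609, 0.0308, 0.0847]
tcp_rot: [1.939, 2.471, 0.001]
contact_force: [1.0, 0.5, 2.3]
opening: 0.254
finger_force: 60.0
```

```bash
python3 -c "
from h import *
st()"
```

```text
N 5.52 lat 0.38 -0.23 contact along roll 35 (axis) 7
travel 66.7 lateral -0.01 expect roll offs 30
t 17.05 p [460.91  30.78  84.64] yaw 103.77 tilt(xz,yz mrad) [-0.07  0.93] F [0.56 0.36 2.67] T [-0.193 -0.205 -0.016] q6 -0.36
 lin cm [ 6.674e+00 -2.000e-03 -1.700e-02] dr [ 0.011  0.001 -0.006]
```

Call:
drive_tool(deltas=[{"linear":[-0.19,0,-0.002],"dr":[0,0,0]},{"linear":[-0.38,0,-0.004],"dr":[0,0,0]},{"linear":[-0.57,0,-0.004],"dr":[0,0,0]},{"linear":[-0.76,0,-0.005],"dr":[0,0,0]},{"linear":[-0.95,0,-0.005],"dr":[0,0,0]},{"linear":[-1.14,0,-0.006],"dr":[0,0,0]},{"linear":[-1.33,0,-0.006],"dr":[0,0,0]},{"linear":[-1.52,0,-0.006],"dr":[0,0,0]}])

```text
time: 17.85
tcp_pos: [0.4645, 0.016, 0.0847]
tcp_rot: [1.939, 2.471, 0.001]
contact_force: [-0.1, 0.4, 1.8]
opening: 0.246
finger_force: 60.0
```

```bash
python3 -c "
from h import *
st()"
```

```text
N 4.21 lat 0.60 -0.03 contact along roll 21 (axis) 23
travel 81.9 lateral -0.02 expect roll offs 22
t 18.0 p [464.52  16.02  84.67] yaw 103.77 tilt(xz,yz mrad) [-0.06  0.87] F [ 1.42 -0.37  1.6 ] T [-0.064 -0.2    0.012] q6 -0.39
 lin cm [ 8.194e+00 -2.000e-03 -1.400e-02] dr [ 0.01   0.001 -0.006]
```

Call:
drive_tool(deltas=[{"linear":[-0.19,0,0.003],"dr":[-0.003,0,0]},{"linear":[-0.38,0,0.005],"dr":[-0.006,0,0]},{"linear":[-0.57,0,0.005],"dr":[-0.006,0,0]},{"linear":[-0.76,0,0.005],"dr":[-0.006,0,0]},{"linear":[-0.95,0,0.005],"dr":[-0.006,0,0]},{"linear":[-1.14,0,0.005],"dr":[-0.006,0,0]},{"linear":[-1.33,0,0.005],"dr":[-0.006,0,0]},{"linear":[-1.52,0,0.005],"dr":[-0.006,0,0]}])

```text
time: 18.8
tcp_pos: [0.4682, 0.0012, 0.0847]
tcp_rot: [1.938, 2.471, 0.002]
contact_force: [0.7, -0.4, 2.3]
opening: 0.251
finger_force: 60.0
```

```bash
python3 -c "
from h import *
st()"
```

```text
N 4.76 lat 0.81 -0.20 contact along roll 16 (axis) -3
travel 97.2 lateral 0.01 expect roll offs 14
t 18.95 p [468.18   1.23  84.7 ] yaw 103.77 tilt(xz,yz mrad) [-0.11  1.47] F [ 1.01 -0.64  2.59] T [-0.087 -0.095  0.022] q6 -0.42
 lin cm [ 9.718e+00 -5.000e-03 -1.200e-02] dr [ 0.017  0.001 -0.005]
```

Call:
drive_tool(deltas=[{"linear":[-0.2,0,0.001],"dr":[0,0,0]},{"linear":[-0.4,0,0.002],"dr":[0,0,0]},{"linear":[-0.6,0,0.002],"dr":[0,0,0]},{"linear":[-0.8,0,0.002],"dr":[0,0,0]},{"linear":[-1.0,0,0.002],"dr":[0,0,0]},{"linear":[-1.2,0,0.002],"dr":[0,0,0]},{"linear":[-1.4,0,0.002],"dr":[0,0,0]},{"linear":[-1.6,0,0.002],"dr":[0,0,0]}])

```text
time: 19.75
tcp_pos: [0.472, -0.0143, 0.0847]
tcp_rot: [1.938, 2.471, 0.002]
contact_force: [0.0, -0.1, 2.5]
opening: 0.25
finger_force: 60.0
```

```bash
python3 -c "
from h import *
st()"
```

```text
N 5.86 lat 1.02 -0.07 contact along roll 9 (axis) -16
travel 113.2 lateral 0.01 expect roll offs 6
t 19.9 p [472.   -14.32  84.67] yaw 103.77 tilt(xz,yz mrad) [-0.16  1.48] F [1.19 0.28 3.11] T [-0.106 -0.024  0.059] q6 -0.45
 lin cm [ 1.1319e+01 -6.0000e-03 -1.5000e-02] dr [ 0.017  0.002 -0.005]
```

Call:
drive_tool(deltas=[{"linear":[-0.2,0,-0.003],"dr":[0.003,0,0]},{"linear":[-0.4,0,-0.005],"dr":[0.004,0,0]},{"linear":[-0.6,0,-0.005],"dr":[0.004,0,0]},{"linear":[-0.8,0,-0.005],"dr":[0.004,0,0]},{"linear":[-1.0,0,-0.005],"dr":[0.004,0,0]},{"linear":[-1.2,0,-0.005],"dr":[0.004,0,0]},{"linear":[-1.4,0,-0.005],"dr":[0.004,0,0]},{"linear":[-1.6,0,-0.005],"dr":[0.004,0,0]}])

```text
time: 20.7
tcp_pos: [0.4758, -0.0298, 0.0847]
tcp_rot: [1.939, 2.471, 0.002]
contact_force: [0.5, 0.4, 2.2]
opening: 0.254
finger_force: 60.0
```

```bash
python3 -c "
from h import *
st()"
```

```text
N 5.29 lat 0.66 -0.11 contact along roll 2 (axis) -5
travel 129.2 lateral -0.03 expect roll offs -2
t 20.85 p [475.79 -29.87  84.67] yaw 103.77 tilt(xz,yz mrad) [-0.1   1.09] F [0.23 0.09 3.18] T [-0.05 -0.09 -0.04] q6 -0.49
 lin cm [ 1.2919e+01 -4.0000e-03 -1.4000e-02] dr [ 0.012  0.001 -0.006]
```

Pressure is holding steady near 5 N.

Call:
drive_tool(deltas=[{"linear":[-0.2,0,0],"dr":[0,0,0]},{"linear":[-0.4,0,0],"dr":[0,0,0]},{"linear":[-0.6,0,0],"dr":[0,0,0]},{"linear":[-0.8,0,0],"dr":[0,0,0]},{"linear":[-1.0,0,0],"dr":[0,0,0]},{"linear":[-1.2,0,0],"dr":[0,0,0]},{"linear":[-1.4,0,0],"dr":[0,0,0]},{"linear":[-1.6,0,0],"dr":[0,0,0]}])

```text
time: 21.65
tcp_pos: [0.4796, -0.0454, 0.0847]
tcp_rot: [1.939, 2.471, 0.001]
contact_force: [0.3, 0.1, 2.3]
opening: 0.25
finger_force: 60.0
```

```bash
python3 -c "
from h import *
st()"
```

```text
N 4.31 lat 0.66 0.36 contact along roll 1 (axis) 11
travel 145.2 lateral -0.02 expect roll offs -10
t 21.8 p [479.6  -45.38  84.67] yaw 103.77 tilt(xz,yz mrad) [-0.09  1.08] F [0.98 0.46 1.73] T [ 0.015 -0.141 -0.058] q6 -0.52
 lin cm [ 1.4517e+01 -5.0000e-03 -1.5000e-02] dr [ 0.012  0.001 -0.006]
```

Call:
drive_tool(deltas=[{"linear":[-0.2,0,0.003],"dr":[0,0,0]},{"linear":[-0.4,0,0.006],"dr":[0,0,0]},{"linear":[-0.6,0,0.006],"dr":[0,0,0]},{"linear":[-0.8,0,0.006],"dr":[0,0,0]},{"linear":[-1.0,0,0.007],"dr":[0,0,0]},{"linear":[-1.2,0,0.007],"dr":[0,0,0]},{"linear":[-1.4,0,0.008],"dr":[0,0,0]},{"linear":[-1.6,0,0.008],"dr":[0,0,0]}])

```text
time: 22.6
tcp_pos: [0.4835, -0.0609, 0.0847]
tcp_rot: [1.939, 2.471, 0.001]
contact_force: [-0.2, -0.0, 3.0]
opening: 0.251
finger_force: 60.0
```

```bash
python3 -c "
from h import *
st()"
```

```text
N 5.83 lat -0.08 0.13 contact along roll -12 (axis) -11
travel 161.2 lateral 0.00 expect roll offs -18
t 22.75 p [483.45 -60.96  84.66] yaw 103.77 tilt(xz,yz mrad) [-0.17  1.17] F [ 0.45 -0.65  3.17] T [0.058 0.015 0.011] q6 -0.54
 lin cm [ 1.6122e+01 -8.0000e-03 -1.6000e-02] dr [ 0.013  0.002 -0.006]
```

Call:
drive_tool(deltas=[{"linear":[-0.2,0,-0.002],"dr":[0.003,0,0]},{"linear":[-0.4,0,-0.003],"dr":[0.003,0,0]},{"linear":[-0.6,0,-0.003],"dr":[0.003,0,0]},{"linear":[-0.8,0,-0.002],"dr":[0.003,0,0]},{"linear":[-1.0,0,-0.001],"dr":[0.003,0,0]},{"linear":[-1.2,0,0],"dr":[0.003,0,0]},{"linear":[-1.4,0,0.001],"dr":[0.003,0,0]},{"linear":[-1.6,0,0.002],"dr":[0.003,0,0]}])

```text
time: 23.55
tcp_pos: [0.4872, -0.0764, 0.0846]
tcp_rot: [1.939, 2.472, 0.001]
contact_force: [-0.2, -1.1, 3.6]
opening: 0.245
finger_force: 60.0
```

```bash
python3 -c "
from h import *
st()"
```

```text
N 6.06 lat 0.13 -0.39 contact along roll -20 (axis) -10
travel 177.2 lateral -0.04 expect roll offs -26
t 23.7 p [487.22 -76.51  84.61] yaw 103.77 tilt(xz,yz mrad) [-0.13  0.82] F [-0.52  0.33  3.22] T [ 0.089 -0.016 -0.025] q6 -0.57
 lin cm [ 1.7721e+01 -5.0000e-03 -2.1000e-02] dr [ 0.009  0.001 -0.006]
```

Call:
drive_tool(deltas=[{"linear":[-0.2,0,-0.004],"dr":[0.003,0,0]},{"linear":[-0.4,0,-0.007],"dr":[0.003,0,0]},{"linear":[-0.6,0,-0.007],"dr":[0.003,0,0]},{"linear":[-0.8,0,-0.006],"dr":[0.003,0,0]},{"linear":[-1.0,0,-0.006],"dr":[0.003,0,0]},{"linear":[-1.2,0,-0.005],"dr":[0.003,0,0]},{"linear":[-1.4,0,-0.005],"dr":[0.003,0,0]},{"linear":[-1.6,0,-0.004],"dr":[0.003,0,0]}])

```text
time: 24.5
tcp_pos: [0.491, -0.092, 0.0846]
tcp_rot: [1.939, 2.472, 0.001]
contact_force: [0.5, 0.1, 1.9]
opening: 0.253
finger_force: 60.0
```

```bash
python3 -c "
from h import *
st()"
```

```text
N 5.12 lat 0.47 0.41 contact along roll -20 (axis) 2
travel 193.2 lateral -0.03 expect roll offs -34
t 24.65 p [491.05 -92.02  84.63] yaw 103.77 tilt(xz,yz mrad) [-0.11  0.59] F [-0.2   0.14  2.02] T [ 0.119 -0.13  -0.034] q6 -0.6
 lin cm [ 1.9319e+01 -7.0000e-03 -2.0000e-02] dr [ 0.007  0.001 -0.006]
```

Call:
drive_tool(deltas=[{"linear":[-0.2,0,0],"dr":[0,0,0]},{"linear":[-0.4,0,0.001],"dr":[0,0,0]},{"linear":[-0.6,0,0.002],"dr":[0,0,0]},{"linear":[-0.8,0,0.002],"dr":[0,0,0]},{"linear":[-1.0,0,0.003],"dr":[0,0,0]},{"linear":[-1.2,0,0.004],"dr":[0,0,0]},{"linear":[-1.4,0,0.005],"dr":[0,0,0]},{"linear":[-1.6,0,0.006],"dr":[0,0,0]}])

```text
time: 25.45
tcp_pos: [0.4948, -0.1075, 0.0846]
tcp_rot: [1.939, 2.472, 0.001]
contact_force: [-0.6, -0.2, 1.8]
opening: 0.255
finger_force: 60.0
```

```bash
python3 -c "
from h import *
st()"
```

```text
N 4.07 lat -0.05 0.15 contact along roll -45 (axis) 8
travel 209.2 lateral -0.04 expect roll offs -42
t 25.6 p [ 494.86 -107.58   84.6 ] yaw 103.77 tilt(xz,yz mrad) [-0.14  0.61] F [-0.03  0.02  1.49] T [ 0.177 -0.081 -0.053] q6 -0.63
 lin cm [ 2.0921e+01 -6.0000e-03 -2.3000e-02] dr [ 0.007  0.002 -0.006]
```

Offset is now consistent with pure rolling. I'll press a touch more.

Call:
drive_tool(deltas=[{"linear":[-0.2,0,0.005],"dr":[0,0,0]},{"linear":[-0.4,0,0.01],"dr":[0,0,0]},{"linear":[-0.6,0,0.011],"dr":[0,0,0]},{"linear":[-0.8,0,0.012],"dr":[0,0,0]},{"linear":[-1.0,0,0.013],"dr":[0,0,0]},{"linear":[-1.2,0,0.014],"dr":[0,0,0]},{"linear":[-1.4,0,0.015],"dr":[0,0,0]},{"linear":[-1.6,0,0.016],"dr":[0,0,0]}])

```text
time: 26.4
tcp_pos: [0.4987, -0.1231, 0.0845]
tcp_rot: [1.939, 2.472, 0.001]
contact_force: [-0.8, -0.5, 4.5]
opening: 0.247
finger_force: 60.0
```

```bash
python3 - <<'E'
from h import *
st()
c=viewer.camera_info("top"); im,d=viewer.get_image("top"); P=cloud(cv2.medianBlur(d,3),c);H=P[...,2]
cv2.imwrite("pics/t2.png",cv2.resize(im[230:400,240:480,::-1],None,fx=3,fy=3,interpolation=2))
E
```

```text
N 6.43 lat 0.27 -0.19 contact along roll -49 (axis) -15
travel 225.3 lateral -0.01 expect roll offs -50
t 26.55 p [ 498.72 -123.18   84.53] yaw 103.77 tilt(xz,yz mrad) [-0.26  0.7 ] F [0.66 0.13 3.53] T [ 0.209  0.061 -0.032] q6 -0.65
 lin cm [ 2.2528e+01 -1.1000e-02 -3.3000e-02] dr [ 0.008  0.003 -0.006]
```

View pics/t2.png

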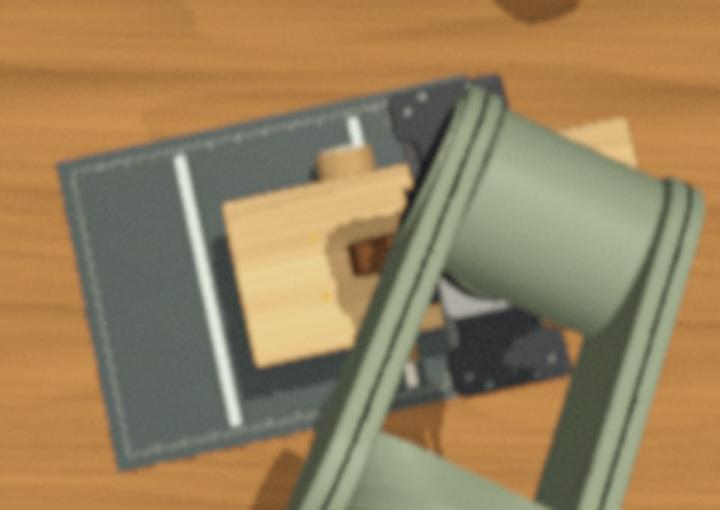

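The crop shows the tube's far end at (345,163), just short of the finish line at (355,130), as expected. Continuing with slightly less pressure.

Call:
drive_tool(deltas=[{"linear":[-0.17,0,-0.006],"dr":[0.003,0,0]},{"linear":[-0.34,0,-0.01],"dr":[0.003,0,0]},{"linear":[-0.51,0,-0.01],"dr":[0.003,0,0]},{"linear":[-0.68,0,-0.009],"dr":[0.003,0,0]},{"linear":[-0.85,0,-0.009],"dr":[0.003,0,0]},{"linear":[-1.02,0,-0.008],"dr":[0.003,0,0]},{"linear":[-1.19,0,-0.007],"dr":[0.003,0,0]},{"linear":[-1.36,0,-0.006],"dr":[0.003,0,0]}])

```text
time: 27.4
tcp_pos: [0.5019, -0.1362, 0.0845]
tcp_rot: [1.939, 2.472, 0.0]
contact_force: [0.1, 0.3, 2.7]
opening: 0.25
finger_force: 60.0
```

```bash
python3 - <<'E'
from h import *
st()
c=viewer.camera_info("scene"); im,d=viewer.get_image("scene"); np.savez("pics/s2.npz",im=im,d=d,**c)
cv2.imwrite("pics/s2.png",cv2.resize(im[190:310,270:470,::-1],None,fx=4,fy=4,interpolation=2))
E
```

```text
N 5.36 lat -0.14 0.03 contact along roll -49 (axis) -7
travel 238.8 lateral -0.03 expect roll offs -56
t 27.55 p [ 501.93 -136.31   84.49] yaw 103.77 tilt(xz,yz mrad) [-0.18  0.37] F [ 0.45 -0.24  1.99] T [ 0.236  0.002 -0.082] q6 -0.67
 lin cm [ 2.388e+01 -8.000e-03 -3.500e-02] dr [ 0.004  0.002 -0.005]
```

View pics/s2.png

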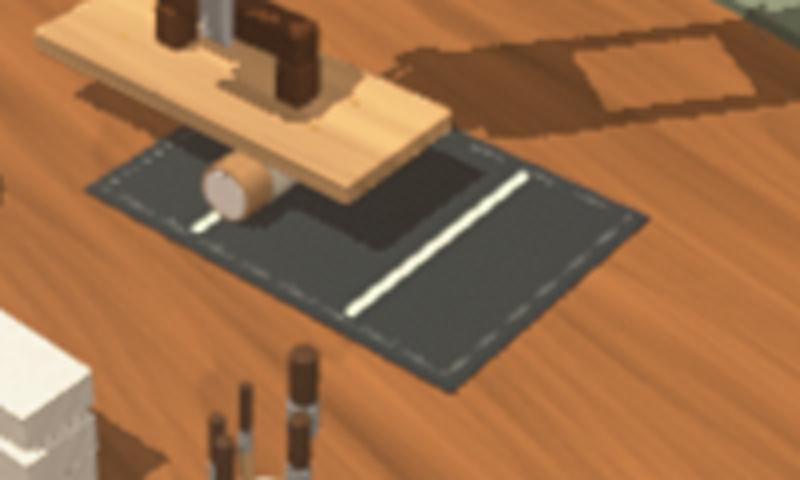

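The tube is just short of the finish line, its end at (228,190) against the line end at (205,222), and square. Last 12.5 mm of board travel.

Call:
drive_tool(deltas=[{"linear":[-0.2,0,0.001],"dr":[0.001,0,0]},{"linear":[-0.4,0,0.002],"dr":[0.001,0,0]},{"linear":[-0.6,0,0.003],"dr":[0.001,0,0]},{"linear":[-0.8,0,0.004],"dr":[0.001,0,0]},{"linear":[-1.0,0,0.005],"dr":[0.001,0,0]},{"linear":[-1.15,0,0.005],"dr":[0.001,0,0]},{"linear":[-1.25,0,0.005],"dr":[0.001,0,0]},{"linear":[-1.25,0,0.005],"dr":[0.001,0,0]}])

```text
time: 28.4
tcp_pos: [0.5049, -0.1485, 0.0845]
tcp_rot: [1.939, 2.472, 0.0]
contact_force: [0.4, -1.4, 2.6]
opening: 0.248
finger_force: 60.0
```

```bash
cat >tube.py <<'E'
from h import *
# finish line vs tube end (brown ring, far end) in the top picture: silhouettes on the axis plane
c=viewer.camera_info("scene"); im,d=viewer.get_image("scene"); P=cloud(d,c); H=P[...,2]
d_=np.array([.2385,-.9711]); a=np.array([.9711,.2385])
q=P[(H>.008)&(H<.042)&(np.hypot(P[...,0]-.56,P[...,1]+.07)<.05)]; 
e=(q[:,:2]-[.490,-.0876]); print("pts",len(q))
A=e@a; k=(A>.070)&(A<.0765)   # end disc
print("end disc mid offset mm along roll",[round(x*1e3,1) for x in (np.median((e@d_)[k]), (np.percentile((e@d_)[k],2)+np.percentile((e@d_)[k],98))/2)],k.sum(),"axial end",np.percentile(A,98)*1e3, "z mid",(np.percentile(q[k,2],2)+np.percentile(q[k,2],98))/2)
E
python3 - <<'E'
from h import *
st()
exec(open('tube.py').read())
E
```

```text
N 5.53 lat -0.17 0.22 contact along roll -57 (axis) -2
travel 251.1 lateral -0.03 expect roll offs -63
t 28.55 p [ 504.87 -148.27   84.44] yaw 103.78 tilt(xz,yz mrad) [-0.07  0.27] F [-0.15 -0.04  2.79] T [ 0.301 -0.043 -0.075] q6 -0.69
 lin cm [ 2.5111e+01 -4.0000e-03 -3.8000e-02] dr [ 0.003  0.001 -0.003]
pts 230
end disc mid offset mm along roll [np.float64(-3.0), np.float64(-0.3)] 101 axial end 77.9514167179364 z mid 0.025728241883611322
```

The roll is complete at 251.1 mm of board travel, with N ≈ 5.5. Lifting straight up.

Call:
drive_tool(deltas=[{"linear":[0,0,-0.03],"dr":[0,0,0]},{"linear":[0,0,-0.08],"dr":[0,0,0]},{"linear":[0,0,-0.25],"dr":[0,0,0]},{"linear":[0,0,-0.8],"dr":[0,0,0]},{"linear":[0,0,-2.2],"dr":[0,0,0]},{"linear":[0,0,-4],"dr":[0,0,0]},{"linear":[0,0,-5.5],"dr":[0,0,0]},{"linear":[0,0,-6],"dr":[0,0,0]}])

```text
time: 29.4
tcp_pos: [0.5064, -0.149, 0.1473]
tcp_rot: [1.936, 2.468, 0.002]
contact_force: [-0.1, -0.1, -2.3]
opening: 0.25
finger_force: 60.0
```

```bash
python3 - <<'E'
from h import *
exec(open('tube.py').read())
delta([.4586,-.371,.142],11.23)
E
```

```text
pts 298
end disc mid offset mm along roll [np.float64(-4.0), np.float64(0.1)] 96 axial end 77.58531923726017 z mid 0.025657410112079098
t 29.45 p [ 506.32 -148.98  147.21] yaw 103.79 tilt(xz,yz mrad) [-3.    3.73] F [ 0.28 -0.05 -2.21] T [ 0.022 -0.086 -0.021] q6 -0.69
 lin cm [-20.423  -9.928   0.545] dr [ 6.1000e-02 -8.0000e-03  1.8512e+01]
```

Call:
drive_tool(deltas=[{"linear":[-1.5,-1.2,0],"dr":[0,0,0.7]},{"linear":[-3,-2.6,0],"dr":[0,0,2]},{"linear":[-5,-4,0],"dr":[0,0,3.4]},{"linear":[-7.5,-5.4,0],"dr":[0,0,4.8]},{"linear":[-10,-6.8,0],"dr":[0,0,6.2]},{"linear":[-12.5,-8,0],"dr":[0,0,7.6]},{"linear":[-15,-9,0],"dr":[0,0,9]},{"linear":[-17,-9.6,0],"dr":[0,0,10.4]}])

```text
time: 30.25
tcp_pos: [0.4511, -0.3374, 0.1438]
tcp_rot: [-2.83, -1.363, 0.001]
contact_force: [1.1, -0.0, -3.5]
opening: 0.255
finger_force: 60.0
```

```bash
python3 -c "
from h import *
delta([.4586,-.371,.142],11.23)"
```

```text
t 30.25 p [ 451.07 -337.45  143.77] yaw 51.43 tilt(xz,yz mrad) [-0.07 -1.06] F [ 1.12 -0.03 -3.54] T [-0.    -0.086 -0.024] q6 -0.12
 lin cm [-2.154  2.681  0.175] dr [-1.100e-02  5.000e-03  8.041e+00]
```

Call:
drive_tool(deltas=[{"linear":[-0.5,0.6,0],"dr":[0,0,1.4]},{"linear":[-1,1.2,0],"dr":[0,0,2.8]},{"linear":[-1.5,1.8,0],"dr":[0,0,4.2]},{"linear":[-1.9,2.3,0],"dr":[0,0,5.6]},{"linear":[-2.1,2.6,0],"dr":[0,0,7]},{"linear":[-2.1,2.6,0],"dr":[0,0,7.8]},{"linear":[-2.1,2.6,0],"dr":[0,0,8.1]},{"linear":[-2.1,2.6,0],"dr":[0,0,8.1]}])

```text
time: 31.05
tcp_pos: [0.4592, -0.3684, 0.1438]
tcp_rot: [-3.125, -0.31, 0.001]
contact_force: [1.1, -0.2, -2.9]
opening: 0.252
finger_force: 60.0
```

```bash
python3 - <<'E'
from h import *
avg(2,12)
delta([.4586,-.371,.0422],11.23)
c=viewer.camera_info("top"); im,d=viewer.get_image("top"); np.savez("pics/t3.npz",im=im,d=d); cv2.imwrite("pics/t3.png",cv2.resize(im[230:420,240:560,::-1],None,fx=2.5,fy=2.5,interpolation=2))
E
```

```text
avgF [-2.150e-01 -4.000e-03 -2.641e+00  1.000e-03  6.000e-03 -3.000e-03] sd [0.424 0.543 0.004 0.018 0.023 0.007] p [ 459.54 -368.8   144.42]
t 31.75 p [ 459.54 -368.81  144.4 ] yaw 11.28 tilt(xz,yz mrad) [ 0.26 -0.06] F [ 0.21 -0.55 -2.64] T [-0.016 -0.017  0.004] q6 0.55
 lin cm [-0.138  0.197 10.22 ] dr [-0.001 -0.003  0.011]
```

View pics/t3.png

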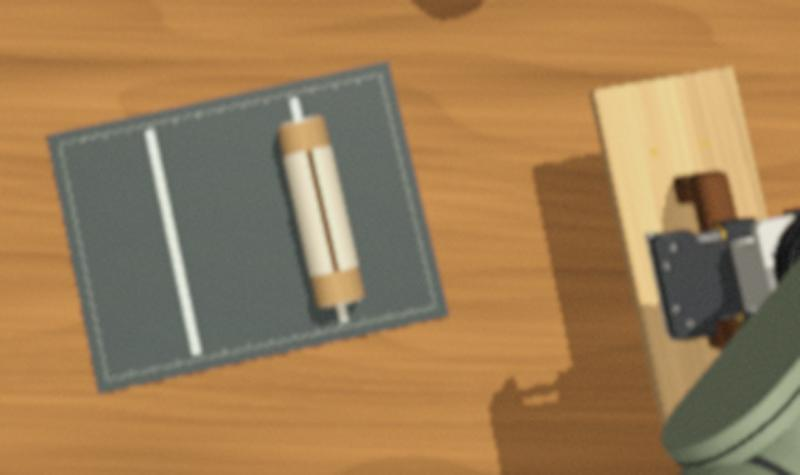

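The crop shows the tube square on the right line, its ends straddled by tape at (297,108) and (342,312), with the seam on top. Lowering the float to its place.

Call:
drive_tool(deltas=[{"linear":[-0.14,0.2,3],"dr":[0,0,0.01]},{"linear":[-0.14,0.2,6],"dr":[0,0,0.01]},{"linear":[-0.14,0.2,8.5],"dr":[0,0,0.01]},{"linear":[-0.14,0.2,9.6],"dr":[0,0,0.01]},{"linear":[-0.14,0.2,9.9],"dr":[0,0,0.01]},{"linear":[-0.14,0.2,9.9],"dr":[0,0,0.01]},{"linear":[-0.14,0.2,9.9],"dr":[0,0,0.01]},{"linear":[-0.14,0.2,9.9],"dr":[0,0,0.01]}])

```text
time: 32.6
tcp_pos: [0.4596, -0.3721, 0.0471]
tcp_rot: [3.124, 0.307, 0.003]
contact_force: [0.1, 0.5, -2.6]
opening: 0.251
finger_force: 60.0
```

```bash
python3 - <<'E'
from h import *
avg(2,8)
delta([.4586,-.371,.0418],11.23)
E
```

```text
avgF [ 0.516  0.452 -2.895  0.032  0.061  0.019] sd [0.346 0.462 0.007 0.014 0.057 0.035] p [ 458.56 -371.02   45.41]
t 33.1 p [ 458.55 -371.02   45.4 ] yaw 11.23 tilt(xz,yz mrad) [ 0.21 -0.05] F [ 0.86  0.91 -2.89] T [ 0.046  0.118 -0.015] q6 0.55
 lin cm [ 0.006 -0.001  0.36 ] dr [-0.001 -0.002  0.001]
```

Call:
drive_tool(deltas=[{"linear":[0,0,0.1],"dr":[0,0,0]},{"linear":[0,0,0.2],"dr":[0,0,0]},{"linear":[0,0,0.28],"dr":[0,0,0]},{"linear":[0,0,0.34],"dr":[0,0,0]},{"linear":[0,0,0.34],"dr":[0,0,0]},{"linear":[0,0,0.34],"dr":[0,0,0]},{"linear":[0,0,0.34],"dr":[0,0,0]}])

```text
time: 33.8
tcp_pos: [0.4586, -0.3711, 0.042]
tcp_rot: [-3.127, -0.307, -0.0]
contact_force: [0.1, -0.3, -3.0]
opening: 0.253
finger_force: 60.0
```

Call:
drive_tool(deltas=[{"linear":[0,0,0.01],"dr":[0,0,0]},{"linear":[0,0,0.02],"dr":[0,0,0]},{"linear":[0,0,0.03],"dr":[0,0,0]},{"linear":[0,0,0.03],"dr":[0,0,0]}])

```text
time: 34.2
tcp_pos: [0.4586, -0.3711, 0.0419]
tcp_rot: [3.126, 0.307, 0.001]
contact_force: [-0.9, 0.5, -1.6]
opening: 0.252
finger_force: 60.0
```

Call:
drive_tool(deltas=[{"linear":[0,0,0.01],"dr":[0,0,0]},{"linear":[0,0,0.02],"dr":[0,0,0]},{"linear":[0,0,0.03],"dr":[0,0,0]},{"linear":[0,0,0.03],"dr":[0,0,0]},{"linear":[0,0,0.03],"dr":[0,0,0]}])

```text
time: 34.7
tcp_pos: [0.4586, -0.3711, 0.0419]
tcp_rot: [3.126, 0.307, 0.0]
contact_force: [-1.2, 1.7, 2.9]
opening: 0.25
finger_force: 60.0
```

```bash
python3 - <<'E'
from h import *
avg(4,3)
E
```

```text
avgF [-2.261  2.199  4.601  0.483  0.42  -0.006] sd [0.138 0.448 0.207 0.034 0.021 0.016] p [ 458.63 -371.06   41.84]
```

It is seated, so I release.

Call:
drive_tool(deltas=[{"linear":[0,0,0],"dr":[0,0,0]},{"linear":[0,0,0],"dr":[0,0,0]},{"linear":[0,0,0],"dr":[0,0,0]},{"linear":[0,0,0],"dr":[0,0,0]},{"linear":[0,0,0],"dr":[0,0,0]},{"linear":[0,0,0],"dr":[0,0,0]}], grip=5)

```text
time: 35.65
tcp_pos: [0.4586, -0.3711, 0.0413]
tcp_rot: [3.127, 0.307, 0.0]
contact_force: [0.4, -0.1, 0.4]
opening: 0.532
finger_force: 0.0
```

Call:
drive_tool(deltas=[{"linear":[0,0,-1],"dr":[0,0,0]},{"linear":[0,0,-3],"dr":[0,0,0]},{"linear":[0,0,-6],"dr":[0,0,0]},{"linear":[0,0,-10],"dr":[0,0,0]},{"linear":[-4,0,-13],"dr":[0,0,0]},{"linear":[-8,3,-13],"dr":[0,0,0]},{"linear":[-12,6,-13],"dr":[0,0,0]},{"linear":[-14,8,-13],"dr":[0,0,0]}])

```text
time: 36.45
tcp_pos: [0.3345, -0.4793, 0.1732]
tcp_rot: [3.124, 0.304, 0.0]
contact_force: [0.4, 0.2, 0.1]
opening: 0.535
finger_force: 0.0
```

```bash
python3 - <<'E'
from h import *
avg(4,8)
c=viewer.camera_info("top"); im,d=viewer.get_image("top"); P=cloud(cv2.medianBlur(d,3),c);H=P[...,2]; ok=(H>-.05)&(H<.1); V=np.arange(480)[:,None];U=np.arange(640)[None]
cv2.imwrite("pics/t4.png",im[...,::-1])
m=comp(ok&(V>250)&(V<420)&(U>455)&(U<560)&(H>.010)); print("float",rect(P[m][:,:2]))
t=comp(ok&(V>255)&(V<385)&(U>330)&(U<415)&(H>.012)&(H<.06)); q=P[t][:,:2]; r=rect(q); print("tube",r,"vs line across mm",(r[0][1]-(.2449*r[0][0]-207.6))*np.cos(.241),"along from finish expected",(np.array(r[0])-[490,-87.6])@[.9711,.2385])
E
```

```text
avgF [ 0.149 -0.107  0.207  0.043  0.003  0.01 ] sd [0.401 0.603 0.177 0.031 0.027 0.027] p [ 337.62 -475.91  171.38]
float (array([ 458.6, -370.8]), array([280.5, 111.8]), 11.3)
tube (array([489.9, -86.7]), array([152.6,  40.3]), 13.76) vs line across mm 0.896800941923779 along from finish expected 0.11753999999997587
```

View pics/t4.png

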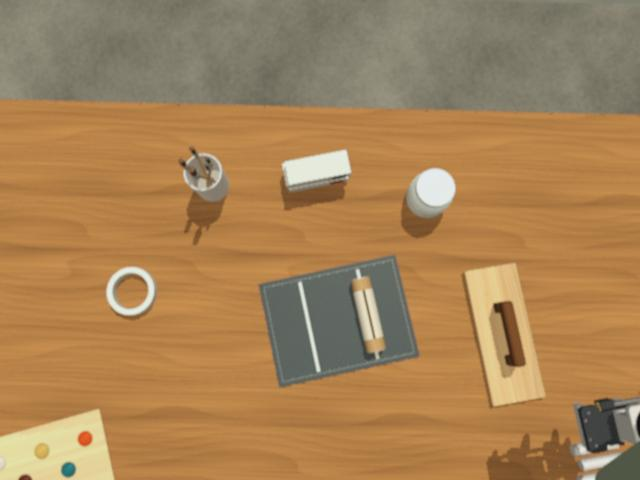

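The picture shows the tube on the finish line at (368,315) with the seam on top. The float is back at (505,335), and the jar, cartons, tub and tape roll haven't moved. Handing in.

```bash
python3 -c "
from bench import bot
print(bot.job_done())"
```

```text
the job is handed in; nothing more can be done
None
```

I rolled the tube one full turn under the float at about 4–7 N; it lies square on the finish line (within about 1 mm), seam on top. The float is back flat within about 1 mm of its old place, nothing else moved, and the job is handed in at about 37 s.

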